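# Close up the two-part kit carrier

### The job

Get the two-part resin kit ready to be carried away: stand the slim white bottle, which waits on the bench behind the clamp jig beside the blue mould half, upright on the floor of the empty bay of the steel bottle carrier. Then swing the keeper bar shut over the bottles until it snaps home in its catch, and last swing the carry handle up from the side until it clicks and stays upright by itself. Keep the carrier on its feet, and do not shift the mould half or the torch.

Things in the scene. Friction and masses are not known exactly. Their poses are not given: they have to be found in the camera images.
- carrier: Grey sheet-steel two-bottle carrier, loose on rubber feet, 2.6 kg. Origin: centre of its underside. x: along it, from the keeper's catch post (166 mm high, x = -94 mm) to its hinge post (161 mm high, x = 94 mm); y: to the side where the keeper opens; z up. Tray 184 x 82 mm, walls 49 mm high. Along x: slot with fixed stir sticks up to 114 mm high, narrow empty bay, wide bay (centre x = 51 mm).
- empty_bay (a point): centre of the floor of the empty narrow bay, at x -23, y 0, z 9 mm of the carrier, axes as the carrier's. Inside it is 66 mm along x and 76 mm along y; walls reach 40 mm above this floor. Once in it, the slim bottle stands only 5 to 23 mm from the wide bottle (+x side): fingers fit only at its +y and -y sides.
- bottle_slim_mid (a point): slim round white bottle, 55 mm diameter, 130 mm tall with a 28 mm wide white cap (top 18 mm), 0.14 to 0.28 kg; the point is on its axis, half-way up (65 mm above its underside). Straight body up to about 90 mm. It stands on the bench behind the wooden clamp jig, beside the mould half, to the left or right of it.
- bottle_big_mid (a point): the kit's wide bottle, round, 66 mm diameter, 130 mm tall, standing in the carrier's wide bay; the point is on its axis, half-way up. It stays there.
- keeper (a joint): keeper bar's hinge angle (rad), vertical axis: 0 = fully shut against the catch post's stop, along the carrier over the bottles; grows to 1.75 as it opens, clockwise seen from above. It stays where it is left. From about 0.09 to 0.04 rad it rides over a sprung ball (4 to 7 N at the knob), which then springs up behind it and pushes it home to 0.
- keeper_hinge (a point): point on the keeper's vertical hinge axis, at the height of the bar's centre line: x 94, y 0, z 152 mm of the carrier; axes as the carrier's.
- keeper_knob (a point): middle of the upright black finger knob on the keeper bar, 135 mm from the hinge axis: 18 mm diameter, spins freely, centre 178 mm above the bench, top at 194 mm. The bar is a level steel rod, 12 mm thick, 195 mm long, centre line 152 mm above the bench, 7 mm clear over the caps. Axes turn with the bar: x from the free end to the hinge, z up.
- handle (a joint): carry handle's angle (rad) about the carrier's x: 0 = folded out to the carrier's -y side, arms 10 degrees below level; grows as it swings up to 1.745 = upright against its stop. It falls back if let go early. From about 1.40 to 1.58 rad an arm rides over a sprung ball (2 to 4 N more at the grip), which then springs out behind it and holds it upright.
- handle_pivot (a point): middle of the handle's pivot axis, which is parallel to the carrier's x: x 0, y 0, z 95 mm of the carrier; axes as the carrier's.
- handle_grip (a point): middle of the handle's round black grip, 20 mm diameter, 106 mm long, parallel to the carrier's x and 155 mm from the pivot axis. Folded it lies 68 mm above the bench, 153 mm to the carrier's -y side; upright 250 mm above the bench over the carrier's middle. It spins freely on its rod. Handle 0.26 kg.
- torch: black hand torch, 127 mm long, 33 mm thick, a bystander lying on the bench; origin under its middle
- mould: flat blue mould half, a block 60 x 85 mm and 24 mm high, a bystander lying on the bench; origin at the centre of its underside
Mind the look-alikes: they are no part of the job. What is shaped like the part that bears bottle_big_mid but purple is not meant.

How it is judged:
On the way, in this order (a step that is already met when the one before it is completed fails the run):
1. the slim bottle stands upright on the floor of the empty bay (x of bottle_slim_mid in the frame of empty_bay between -0.015 and 0.015 m and y of bottle_slim_mid in the frame of empty_bay between -0.018 and 0.018 m and z of bottle_slim_mid in the frame of empty_bay below 0.07 m and angle between bottle_slim_mid's own z axis and vertical below 0.12 rad), for 0.2 s.
2. the keeper bar is shut, past its catch (value of joint keeper below 0.03 rad), for 0.2 s.
3. the carry handle is upright, past its catch (value of joint handle above 1.7 rad), for 0.2 s.
At the end, for the whole second after the job is handed in: Slim bottle upright on the narrow bay's floor (within 0.12 rad, 15 mm along and 18 mm across of its centre, 5 mm in height), wide bottle still upright in its bay, keeper under 0.03 rad, handle over 1.70 rad, carrier level and at rest on its feet (all of step 1 and x of bottle_big_mid in the frame of carrier between 0.037 and 0.065 m and z of bottle_big_mid in the frame of carrier below 0.08 m and angle between bottle_big_mid's own z axis and vertical below 0.12 rad and value of joint keeper below 0.03 rad and value of joint handle above 1.7 rad and angle between carrier's own z axis and vertical below 0.03 rad and height (world z) of carrier below 0.005 m and linear speed of carrier below 0.02 m/s); the robot touches nothing.
It fails at once if the carrier is tipped by more than 0.25 rad (angle between carrier's own z axis and vertical above 0.25 rad).
It fails at once if the torch is shifted by more than 30 mm (distance of torch from where it was at the start of the episode above 0.03 m).
It fails at once if the mould half is shifted by more than 30 mm (distance of mould from where it was at the start of the episode above 0.03 m).
It also fails if it takes over 67 s, if anything falls off the work surface, if the arm or the gripper's body presses on something with over 40 N, if the wrist force passes 120 N, or if a joint passes its speed limit or range.

### The arm

A 7-joint arm with a two-finger parallel gripper is mounted at the origin on a cart in front of the work surface, level with it; the furniture and walls round the work are solid. World frame = base frame: x ahead of the robot, y to its left, z up, the work surface at z = 0. Lengths are in m, angles in rad, forces in N, time in s.
With the tool pointing down it reaches from about 0.4 to 0.85 m from the base axis. Payload 4.5 kg.
Tool frame: the origin (TCP) lies on the centre line of the jaws, within the pads' length; the fingertips stand 8 mm ahead of it and the grasp point (between the pads) lies 11 mm behind it; z points along the fingers, y is the direction in which the jaws open and shut (so a half turn about z gives the same grasp; the last joint's range is limited). The gripper opens to 85 mm and grips with 20 to 120 N. Pads are 22 mm wide; open, the fingers measure 114 mm over their backs; the gripper's body (76 mm by 85 mm) begins 54 mm behind the grasp point. The pads swing forward as they close: fully open they stand 13 mm farther back than shut.
Start: joints at [-1.128, 0.689, -0.195, 1.565, 0.157, 0.902, -0.215], TCP at [0.248, 0.574, 0.239] pointing down, gripper open.
Joint ranges: [-3.01, 3.01], [-0.46, 2.08], [-1.47, 1.51], [0.13, 2.56], [-1, 4.14], [0.04, 2.09], [-2.66, 2.66]. Speed limits (rad/s): [2.57, 2.57, 3.14, 3.14, 3.14, 3.14, 3.14].

### API

Orientations are given as [roll, pitch, yaw] about the fixed x, y, z axes, in that order (R = Rz(yaw) Ry(pitch) Rx(roll)).
In Python, from station import get_state, read_camera, get_calibration, close_job, regions_of, spot_point gives the robot as it stands.
- The arm moves only by the shell command python3 -m pendant 'ROWS' [FORCE]. ROWS is a JSON object of lists of equal length, an entry for each row: "jaw": the finger opening in m, from 0 to 0.0854; "translation": the shift along the tool's x, y, z in m, a list of three; "angular": the turn, a rotation vector about the tool's x, y, z in rad, a list of three. In form: {"jaw": [jaw, ...], "translation": [[dx, dy, dz], ...], "angular": [[rx, ry, rz], ...]}. A call has 1 to 20 rows; each row shifts and turns the pose as measured when the row begins, along the tool's axes as they then stand; what a row does not reach is not made up. A row lasts 1/10 s, in which the tool goes at most 50 mm and 8.59 degrees, less where a joint would pass 70% of its speed; a pose out of reach is approached as far as the arm can. A call is refused whole if a number of a shift passes 0.05 or a number of a turn 0.15, either way. A call with a gripper value outside its range is refused whole. The fingers move at their own pace and stop on an object; FORCE is the grip in N (left out, the last holds). Time passes only in rows, so rows that do not move let the fingers close. It gives the time, the measured TCP pose, the force and the opening at its end, in the units of the state.
- get_state(): the state, without advancing time (a new reading comes with each control period).
- read_camera(name): name is "side" or "top" or "wrist"; returns the picture (384x512x3 uint8, red, green, blue); there is no depth.
- get_calibration(name): a dict with "fx", "fy", "cx", "cy" (pixels), "distortion" ([k1, k2, p1, p2, k3] as OpenCV has them; the pictures are not rectified), "camera_from_world" (4x4, takes a point from world to camera coordinates). Camera axes: x right, y up, looking along -z (the intrinsics and any distortion apply to the point x, -y, -z); pixel columns grow to the right and rows downward; lengths in m; the calibration is good to about 2 mm. A picture is of the moment at which its call begins: read the wrist's pose just before it. get_calibration takes no time and is no camera call; for the wrist camera it gives the pose at the moment of the call.
- close_job(): hands the job in, once; it reports no verdict.
Trained networks look in the newest picture that a camera, given by its name, has taken for a name from the list of things; names that differ only in an ending like _2 or _b are one class to them, and where a whole thing is asked for, a point or a joint stands for the part that bears it (a point fixed in the world has none). Each returns a list of dicts, best first, with "p" (0 to 1); they miss things now and then, are a little off and sometimes report something else, mostly with a low value. They report only what shows in the picture. A call takes as long as a camera call. They do not tell look-alikes from the thing itself.
- regions_of(camera, query): "pixels" (384x512 bool, what is visible of it).
- spot_point(camera, query): "at" ([x, y, z] in m, in world coordinates, good to about 4 mm: a listed point, or the origin of a listed thing).
The state is a dict: "t": time; "joint_positions": joint angles; "qvel": joint speeds; "effort": joint torques, N m; "tcp_pos": TCP position; "eef_rot": TCP orientation; "contact_force": force on the tool from outside, world axes, zero at the start; "wrist_torque": the same for the moment, N m; "width": finger opening in m.
Only numpy, scipy, OpenCV 4.12 (cv2) and the standard library are available. Lean on these libraries where they do the work, as an engineer would, in place of code of your own. Each camera call takes 0.05 s, during which the arm holds its last target. There are 200 camera calls.

## Working session

There is one attempt and no reset: what is moved stays moved. The work goes in short steps, Python scripts to look and compute and a shell command to move; the robot and the scene stay as the last step left them, time stands still between calls to the robot, and variables do not carry over. Pictures are saved under pics/ and viewed, about 8 in all and at most 12, crops included, and the job is handed in when it is done.

```bash
mkdir -p pics
python3 - <<'E'
from station import *
import cv2,numpy as np
s=get_state();print(s)
ims=[read_camera(n) for n in("side","top")]
for i,n in zip(ims,("side","top")):cv2.imwrite(f"pics/{n}0.png",i[:,:,::-1])
for n in("side","top"):
  c=get_calibration(n);print(n,np.linalg.inv(c['camera_from_world']).round(3)[:3,3])
  for q in("carrier","empty_bay","bottle_slim_mid","bottle_big_mid","keeper_hinge","keeper_knob","handle_pivot","handle_grip","torch","mould"):
    print(q,[(np.round(d['at'],3).tolist(),round(d['p'],2)) for d in spot_point(n,q)])
E
```

```text
{'t': 0.0, 'joint_positions': array([-1.12820213,  0.69002998, -0.19450896,  1.56634861,  0.15731908,
        0.90253188, -0.21508393]), 'qvel': array([ 0.00112463, -0.00030709, -0.00090284, -0.00241115, -0.00111939,
        0.00098719,  0.00053504]), 'effort': array([-5.29607005e-04, -5.39598799e+01, -1.26640052e+00, -1.58547002e+01,
        9.07689915e-03,  9.53250623e-03, -5.20157784e-06]), 'tcp_pos': array([0.24823572, 0.57287985, 0.23845401]), 'eef_rot': array([-3.13967541e+00,  1.57696436e-04,  2.73290762e+00]), 'contact_force': array([ 0.11231001, -0.26893795,  0.06126601]), 'wrist_torque': array([-0.00302838, -0.01765838, -0.00130387]), 'width': 0.08534773762316217}
side [ 0.395 -0.792  0.842]
carrier [([0.466, -0.033, 0.002], 0.79)]
empty_bay [([0.44, -0.034, 0.013], 0.98)]
bottle_slim_mid [([0.606, 0.334, 0.073], 0.68)]
bottle_big_mid [([0.518, -0.041, 0.073], 0.69), ([0.516, -0.281, 0.062], 0.6)]
keeper_hinge [([0.561, -0.037, 0.149], 0.82)]
keeper_knob [([0.466, 0.067, 0.179], 0.62)]
handle_pivot [([0.609, 0.239, -0.004], 0.62), ([0.467, -0.033, 0.095], 0.58)]
handle_grip [([0.463, -0.186, 0.07], 0.8)]
torch [([0.621, 0.113, -0.002], 0.53)]
mould [([0.606, 0.239, -0.003], 0.67), ([0.467, 0.064, 0.181], 0.32)]
top [0.368 0.029 1.167]
carrier [([0.466, -0.035, -0.002], 0.76), ([0.512, -0.033, 0.075], 0.4)]
empty_bay [([0.444, -0.033, 0.011], 0.71)]
bottle_slim_mid [([0.604, 0.334, 0.062], 0.78)]
bottle_big_mid [([0.509, -0.28, 0.067], 0.82), ([0.516, -0.035, 0.072], 0.61)]
keeper_hinge [([0.556, -0.035, 0.157], 0.86), ([0.465, -0.033, 0.096], 0.48)]
keeper_knob [([0.466, 0.063, 0.175], 0.58)]
handle_pivot [([0.465, -0.035, 0.097], 0.87)]
handle_grip [([0.458, -0.191, 0.068], 0.93), ([0.513, -0.034, 0.073], 0.62)]
torch [([0.626, 0.118, -0.003], 0.85)]
mould [([0.607, 0.239, 0.002], 0.67)]
```

View pics/side0.png

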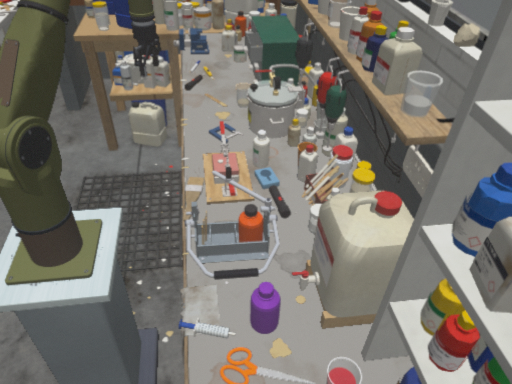

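View pics/top0.png

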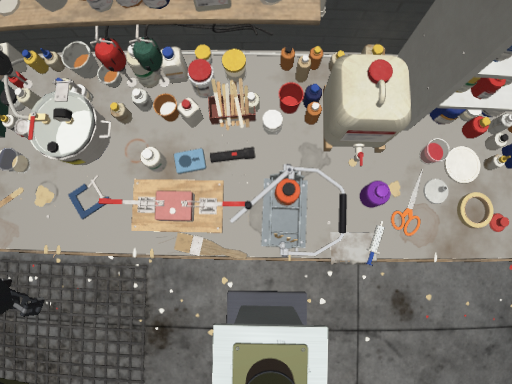

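The side view shows the carrier at px (233,240) with the orange wide bottle in it, the slim white bottle at (261,150) and the purple look-alike at (265,308). In the top view the slim bottle is at (151,158), the mould at (189,160), the torch at (233,155), the keeper bar open towards (235,220) and the handle grip at (343,213). The network points agree with both pictures.

```bash
cat > h.py <<'E'
from station import *
import numpy as np
from scipy.spatial.transform import Rotation as Ro
def d(p,yaw=None):
    s=get_state();R=Ro.from_euler('xyz',s['eef_rot'])
    print('t',round(s['t'],2),'tcp',s['tcp_pos'].round(4),'rpy',s['eef_rot'].round(3),'F',s['contact_force'].round(1),'w',round(s['width'],4))
    print('tool delta',R.inv().apply(np.array(p)-s['tcp_pos']).round(4))
    if yaw is not None: print('rotvec',(R.inv()*Ro.from_euler('xyz',[np.pi,0,yaw])).as_rotvec().round(4))
def spots(cam,qs):
    read_camera(cam)
    for q in qs: print(cam,q,[(np.round(x['at'],4).tolist(),round(x['p'],2)) for x in spot_point(cam,q)])
E
python3 -m pendant '{"jaw":[0.085,0.085,0.085],"translation":[[0,0,-0.02],[0,0,-0.02],[0,0,-0.01]],"angular":[[0,0,-0.126],[0,0,-0.126],[0,0,-0.126]]}'
python3 -m pendant '{"jaw":[0.085,0.085,0.085,0.085,0.085,0.085,0.085,0.085],"translation":[[-0.035,-0.022,0],[-0.035,-0.022,0],[-0.035,-0.022,0],[-0.035,-0.022,0],[-0.035,-0.022,0],[-0.035,-0.022,0],[-0.035,-0.022,0],[-0.035,-0.022,0]],"angular":[[0,0,0],[0,0,0],[0,0,0],[0,0,0],[0,0,0],[0,0,0],[0,0,0],[0,0,0]]}'
python3 -c "
from h import *
spots('wrist',['bottle_slim_mid','mould']);spots('side',['bottle_slim_mid'])
d([.605,.334,.2],3.11)"
```

```text
t: 1.4
tcp_pos: [0.2478, 0.5722, 0.2888]
eef_rot: [-3.136, -0.001, 3.124]
contact_force: [0.3, -0.2, 0.5]
width: 0.0849
t: 2.2
tcp_pos: [0.5281, 0.3957, 0.2906]
eef_rot: [3.136, -0.004, -3.139]
contact_force: [0.7, 0.2, 0.8]
width: 0.0851
wrist bottle_slim_mid [([0.6039, 0.3349, 0.0669], 0.64)]
wrist mould []
side bottle_slim_mid [([0.605, 0.3314, 0.0697], 0.6)]
t 2.45 tcp [0.5262 0.3972 0.2904] rpy [ 3.135 -0.005 -3.139] F [-0.6  1.3  0.9] w 0.0851
tool delta [-0.0791 -0.0639  0.0896]
rotvec [ 0.0061 -0.0055  0.0345]
```

```bash
python3 -m pendant '{"jaw":[0.085,0.085,0.085,0.085],"translation":[[-0.039,-0.032,0.02],[-0.039,-0.032,0.04],[0,0,0.03],[0,0,0]],"angular":[[0,0,0.034],[0,0,0],[0,0,0],[0,0,0]]}'
python3 -c "
from h import *
import cv2
cv2.imwrite('pics/w1.png',read_camera('wrist')[:,:,::-1])
spots('wrist',['bottle_slim_mid']);spots('top',['bottle_slim_mid'])
d([.6045,.334,.072],3.11)"
```

```text
t: 2.85
tcp_pos: [0.5939, 0.346, 0.2036]
eef_rot: [3.126, -0.006, 3.126]
contact_force: [-1.9, 1.2, -1.4]
width: 0.0849
wrist bottle_slim_mid []
top bottle_slim_mid [([0.6062, 0.3351, 0.062], 0.59)]
t 3.1 tcp [0.5972 0.3483 0.21  ] rpy [3.12  0.005 3.125] F [0.4 0.4 0.1] w 0.0849
tool delta [-0.0069 -0.0171  0.1377]
rotvec [0.0214 0.0045 0.0155]
```

View pics/w1.png

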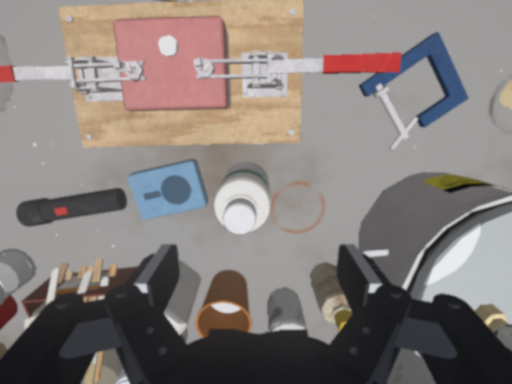

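The wrist view shows the slim bottle at (240,195) beside the mould (168,190) and the torch (70,207). The nearest tall things, a cup at (225,305) and a brown bottle at (335,290), are about 12 cm farther on, so the way down is free.

```bash
python3 -m pendant '{"jaw":[0.085,0.085,0.085],"translation":[[-0.007,-0.017,0.02],[0,0,0.03],[0,0,0]],"angular":[[0.021,0.004,0.015],[0,0,0],[0,0,0]]}'
python3 -c "
from h import *
d([.605,.334,.072],3.11)"
```

```text
t: 3.4
tcp_pos: [0.6055, 0.3324, 0.1613]
eef_rot: [3.14, 0.006, 3.112]
contact_force: [-1.0, -0.4, -0.9]
width: 0.0848
t 3.4 tcp [0.6055 0.3324 0.1613] rpy [3.14  0.006 3.112] F [-1.  -0.4 -0.9] w 0.0848
tool delta [0.0011 0.0014 0.0893]
rotvec [0.0016 0.0061 0.0017]
```

```bash
python3 -m pendant '{"jaw":[0.085,0.085,0.085,0.085,0.085],"translation":[[0.001,0.001,0.025],[0,0,0.025],[0,0,0.025],[0,0,0.01],[0,0,0]],"angular":[[0,0.006,0],[0,0,0],[0,0,0],[0,0,0],[0,0,0]]}'
python3 -c "
from h import *
d([.605,.334,.071],3.11)"
```

```text
t: 3.9
tcp_pos: [0.609, 0.3326, 0.078]
eef_rot: [3.14, 0.007, 3.109]
contact_force: [-0.1, 0.6, -0.0]
width: 0.0849
t 3.9 tcp [0.609  0.3326 0.078 ] rpy [3.14  0.007 3.109] F [-0.1  0.6 -0. ] w 0.0849
tool delta [0.0041 0.0013 0.007 ]
rotvec [ 0.0015  0.0069 -0.0007]
```

```bash
python3 -m pendant '{"jaw":[0.085,0.085,0.04,0.04,0.04,0.04,0.04,0.04,0.04],"translation":[[0.004,0.001,0.007],[0,0,0],[0,0,0],[0,0,0],[0,0,0],[0,0,0],[0,0,0],[0,0,0],[0,0,0]],"angular":[[0,0.007,0],[0,0,0],[0,0,0],[0,0,0],[0,0,0],[0,0,0],[0,0,0],[0,0,0],[0,0,0]]}' 35
python3 -c "
from h import *
d([.605,.334,.3],3.11)"
```

```text
t: 4.8
tcp_pos: [0.6073, 0.335, 0.0756]
eef_rot: [3.137, 0.005, 3.109]
contact_force: [0.2, -0.5, -1.5]
width: 0.053
t 4.8 tcp [0.6073 0.335  0.0756] rpy [3.137 0.005 3.109] F [ 0.2 -0.5 -1.5] w 0.053
tool delta [ 0.0011  0.     -0.2244]
rotvec [ 0.0051  0.0054 -0.0012]
```

```bash
python3 -m pendant '{"jaw":[0.04,0.04,0.04,0.04,0.04,0.04,0.04],"translation":[[0,0,-0.015],[0,0,-0.035],[0,0,-0.04],[0,0,-0.045],[0,0,-0.045],[0,0,-0.03],[0,0,0]],"angular":[[0,0,0],[0,0,0],[0,0,0],[0,0,0],[0,0,0],[0,0,0],[0,0,0]]}'
python3 -c "
from h import *
spots('side',['bottle_slim_mid']);spots('top',['bottle_slim_mid','empty_bay','carrier'])
d([.4425,-.0335,.29],3.11)"
```

```text
t: 5.5
tcp_pos: [0.6053, 0.3341, 0.2984]
eef_rot: [3.136, 0.005, 3.11]
contact_force: [0.9, -0.0, -1.4]
width: 0.0531
side bottle_slim_mid [([0.6007, 0.3334, 0.2898], 0.7)]
top bottle_slim_mid []
top empty_bay []
top carrier [([0.4657, -0.0335, -0.0048], 0.74), ([0.4676, -0.0343, 0.0967], 0.71)]
t 5.8 tcp [0.6022 0.3315 0.2893] rpy [-3.138 -0.008  3.111] F [-0.2 -0.7 -1.6] w 0.0533
tool delta [ 0.1483 -0.3698  0.0019]
rotvec [-0.0037 -0.008   0.0005]
```

```bash
python3 -m pendant '{"jaw":[0.04,0.04,0.04,0.04,0.04,0.04,0.04,0.04,0.04,0.04,0.04,0.04],"translation":[[0.007,-0.018,0],[0.015,-0.037,0],[0.015,-0.037,0],[0.015,-0.037,0],[0.015,-0.037,0],[0.015,-0.037,0],[0.015,-0.037,0],[0.015,-0.037,0],[0.015,-0.037,0],[0.012,-0.03,0],[0.007,-0.018,0],[0,0,0]],"angular":[[0,0,0],[0,0,0],[0,0,0],[0,0,0],[0,0,0],[0,0,0],[0,0,0],[0,0,0],[0,0,0],[0,0,0],[0,0,0],[0,0,0]]}'
python3 -c "
from h import *
import cv2
cv2.imwrite('pics/s2.png',cv2.resize(read_camera('side')[150:300,150:350,::-1],None,fx=3.5,fy=3.5))
spots('side',['bottle_slim_mid','empty_bay','carrier','keeper_knob','keeper_hinge'])
d([.4425,-.0335,.24],3.11)"
```

```text
t: 7.0
tcp_pos: [0.4291, -0.0413, 0.277]
eef_rot: [-3.132, -0.041, 3.111]
contact_force: [0.1, 0.8, -2.2]
width: 0.0532
side bottle_slim_mid [([0.4254, -0.04, 0.2684], 0.66)]
side empty_bay [([0.4433, -0.0333, 0.0096], 0.56)]
side carrier [([0.467, -0.0354, -0.002], 0.82)]
side keeper_knob [([0.4657, 0.065, 0.1805], 0.67)]
side keeper_hinge [([0.5564, -0.0371, 0.1503], 0.82)]
t 7.35 tcp [ 0.4319 -0.0367  0.2779] rpy [-3.134 -0.037  3.119] F [-0.3  0.3 -2. ] w 0.0534
tool delta [-0.0119  0.0038  0.0375]
rotvec [-0.0075 -0.0369  0.0093]
```

View pics/s2.png

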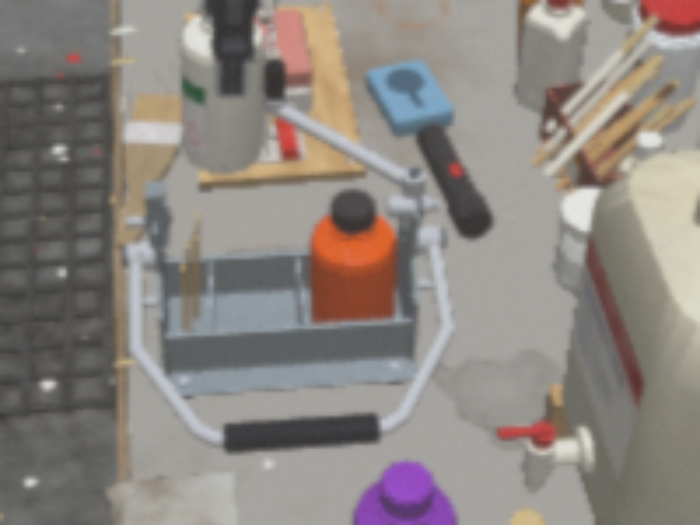

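The side view shows the bottle hanging upright in the gripper above the carrier, with the empty bay (px about 253,300 in the crop) free. I'll level the tool and centre it over the bay.

```bash
python3 -m pendant '{"jaw":[0.04,0.04,0.04,0.04],"translation":[[-0.013,0.003,0],[0,0,0.02],[0,0,0.01],[0,0,0]],"angular":[[-0.007,-0.037,0.009],[0,0,0],[0,0,0],[0,0,0]]}'
python3 -c "
from h import *
spots('side',['bottle_slim_mid'])
spots('top',['bottle_slim_mid'])
d([.445,-.034,.16],3.11)"
```

```text
t: 7.75
tcp_pos: [0.4476, -0.0303, 0.247]
eef_rot: [3.14, 0.004, 3.116]
contact_force: [-0.2, 0.7, -2.0]
width: 0.053
side bottle_slim_mid [([0.4486, -0.0287, 0.2402], 0.61)]
top bottle_slim_mid []
t 7.95 tcp [ 0.4483 -0.0309  0.2483] rpy [3.14  0.007 3.115] F [-0.3 -0.1 -2. ] w 0.0533
tool delta [ 0.0038 -0.0033  0.0883]
rotvec [0.0012 0.0073 0.0049]
```

```bash
python3 -m pendant '{"jaw":[0.04,0.04,0.04,0.04,0.04],"translation":[[0.004,-0.003,0.02],[0,0,0.03],[0,0,0.03],[0,0,0.01],[0,0,0]],"angular":[[0.001,0.007,0.005],[0,0,0],[0,0,0],[0,0,0],[0,0,0]]}'
python3 -c "
from h import *
spots('side',['bottle_slim_mid','empty_bay'])
d([.445,-.034,.085],3.11)"
```

```text
t: 8.45
tcp_pos: [0.4496, -0.0336, 0.1592]
eef_rot: [3.141, 0.012, 3.109]
contact_force: [-0.3, 0.4, -0.7]
width: 0.0533
side bottle_slim_mid [([0.4445, -0.0331, 0.1523], 0.86)]
side empty_bay [([0.4425, -0.0356, 0.0126], 0.94)]
t 8.6 tcp [ 0.4505 -0.0336  0.1607] rpy [3.141 0.015 3.108] F [-0.1 -1.1 -1.8] w 0.053
tool delta [ 0.0066 -0.0007  0.0756]
rotvec [ 0.001   0.0151 -0.0015]
```

```bash
python3 -m pendant '{"jaw":[0.04,0.04,0.04,0.04,0.04],"translation":[[0.0065,-0.0005,0],[0.001,0,0.015],[0.001,0,0.015],[0.001,0,0],[0,0,0]],"angular":[[0.001,0.015,-0.001],[0,0.002,0],[0,0.002,0],[0,0,0],[0,0,0]]}'
python3 -c "
from h import *
d([.445,-.034,.085],3.11)"
```

```text
t: 9.1
tcp_pos: [0.4429, -0.0341, 0.1343]
eef_rot: [3.141, 0.003, 3.108]
contact_force: [0.2, 0.9, -1.6]
width: 0.053
t 9.1 tcp [ 0.4429 -0.0341  0.1343] rpy [3.141e+00 3.000e-03 3.108e+00] F [ 0.2  0.9 -1.6] w 0.053
tool delta [-0.002   0.0002  0.0493]
rotvec [ 0.0002  0.0027 -0.0017]
```

```bash
python3 -m pendant '{"jaw":[0.04,0.04,0.04,0.04,0.04],"translation":[[-0.001,0,0.012],[0.001,0,0.012],[0.001,0,0.012],[0.001,0,0.006],[0,0,0]],"angular":[[0,0.003,0],[0,0.002,0],[0,0.002,0],[0,0.001,0],[0,0,0]]}'
python3 -c "
from h import *
spots('side',['bottle_slim_mid','empty_bay','carrier'])
d([.445,-.034,.085],3.11)"
```

```text
t: 9.6
tcp_pos: [0.4437, -0.0341, 0.0921]
eef_rot: [3.141, 0.001, 3.108]
contact_force: [0.0, -0.3, -0.5]
width: 0.053
side bottle_slim_mid [([0.4408, -0.0338, 0.0875], 0.89)]
side empty_bay [([0.4411, -0.032, 0.0102], 0.6)]
side carrier []
t 9.8 tcp [ 0.4443 -0.0341  0.0931] rpy [3.140e+00 3.000e-03 3.107e+00] F [-0.4 -1.2 -1.5] w 0.0535
tool delta [-0.0006  0.0001  0.0081]
rotvec [ 0.0014  0.0028 -0.0027]
```

```bash
python3 -m pendant '{"jaw":[0.04,0.04,0.04],"translation":[[0,0,0.005],[0,0,0.005],[0,0,0]],"angular":[[0,0.003,0],[0,0,0],[0,0,0]]}'
python3 -c "
from h import *
d([.445,-.034,.085],3.11)"
```

```text
t: 10.1
tcp_pos: [0.4457, -0.0347, 0.0841]
eef_rot: [3.141, 0.004, 3.106]
contact_force: [-0.9, -0.1, 0.8]
width: 0.0531
t 10.1 tcp [ 0.4457 -0.0347  0.0841] rpy [3.141 0.004 3.106] F [-0.9 -0.1  0.8] w 0.0531
tool delta [ 0.0007  0.0006 -0.0009]
rotvec [ 0.0009  0.0036 -0.0037]
```

```bash
python3 -m pendant '{"jaw":[0.075,0.075,0.075,0.075,0.075],"translation":[[0,0,0],[0,0,0],[0,0,0],[0,0,0],[0,0,0]],"angular":[[0,0,0],[0,0,0],[0,0,0],[0,0,0],[0,0,0]]}'
python3 -m pendant '{"jaw":[0.075,0.075,0.075,0.075,0.075,0.075],"translation":[[0,0,-0.015],[0,0,-0.03],[0,0,-0.04],[0,0,-0.045],[0,0,-0.035],[0,0,0]],"angular":[[0,0,0],[0,0,0],[0,0,0],[0,0,0],[0,0,0],[0,0,0]]}'
python3 -c "
from h import *
import cv2
for c in ('side','top'):
  spots(c,['bottle_slim_mid','empty_bay','carrier','keeper_knob','keeper_hinge','handle_grip','bottle_big_mid'])
  if c=='side': cv2.imwrite('pics/s3.png',cv2.resize(read_camera('side')[150:300,150:350,::-1],None,fx=3.5,fy=3.5))
d([.466,.065,.176],3.11)"
```

```text
t: 10.6
tcp_pos: [0.4461, -0.0346, 0.0839]
eef_rot: [3.14, 0.004, 3.106]
contact_force: [-0.3, -0.3, -0.1]
width: 0.0751
t: 11.2
tcp_pos: [0.4447, -0.0341, 0.2538]
eef_rot: [3.141, -0.0, 3.108]
contact_force: [0.9, -0.6, -0.7]
width: 0.0746
side bottle_slim_mid [([0.4426, -0.0349, 0.0793], 0.71), ([0.4685, -0.0348, -0.0011], 0.49)]
side empty_bay [([0.446, -0.0377, 0.0777], 0.63), ([0.4416, -0.032, 0.012], 0.58), ([0.4654, -0.0353, 0.0023], 0.53)]
side carrier [([0.4672, -0.0371, 0.0016], 0.67)]
side keeper_knob [([0.4675, 0.0633, 0.1817], 0.58)]
side keeper_hinge [([0.5597, -0.035, 0.1508], 0.75), ([0.6188, 0.114, -0.0006], 0.45)]
side handle_grip [([0.4621, -0.1845, 0.066], 0.81), ([0.4691, -0.0364, -0.0018], 0.22)]
side bottle_big_mid [([0.5191, -0.2835, 0.0626], 0.9), ([0.5153, -0.0368, 0.0722], 0.6)]
top bottle_slim_mid [([0.4409, -0.0339, 0.0722], 0.44)]
top empty_bay [([0.4435, -0.032, 0.0096], 0.59)]
top carrier [([0.4669, -0.0354, -0.0009], 0.98)]
top keeper_knob [([0.4692, 0.0639, 0.174], 0.53)]
top keeper_hinge [([0.5585, -0.0313, 0.1538], 0.57)]
top handle_grip []
top bottle_big_mid [([0.5153, -0.2793, 0.0687], 0.85)]
t 12.05 tcp [ 0.4422 -0.0342  0.25  ] rpy [ 3.141 -0.009  3.109] F [-0.8 -0.   0.4] w 0.075
tool delta [-0.0212  0.1     0.0738]
rotvec [ 0.0003 -0.0087 -0.0013]
```

View pics/s3.png

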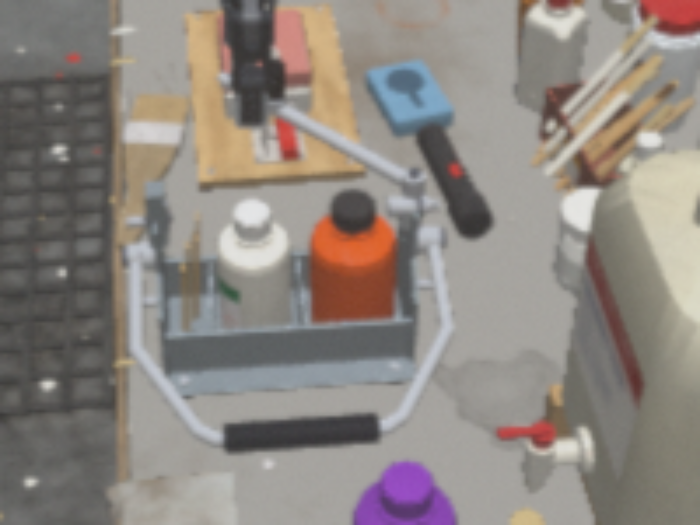

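The side view shows the slim bottle upright in the narrow bay (crop 252,265) next to the orange bottle, with the gripper clear and the keeper still open. Next I go over the knob.

```bash
python3 -m pendant '{"jaw":[0.05,0.05,0.05,0.05,0.05,0.05,0.05,0.05,0.05,0.05],"translation":[[-0.008,0.033,0],[-0.008,0.033,0],[-0.008,0.033,0],[0,0,0],[0,0,0],[0,0,0],[0,0,0],[0,0,0],[0,0,0],[0,0,0]],"angular":[[0,0,0],[0,0,0],[0,0,0],[0,0,0.14],[0,0,0.14],[0,0,0.14],[0,0,0.14],[0,0,0.14],[0,0,0.1],[0,0,0]]}'
python3 -c "
from h import *
d([.467,.064,.178],2.31)"
```

```text
t: 13.05
tcp_pos: [0.4713, 0.0681, 0.2497]
eef_rot: [-3.137, -0.006, 2.275]
contact_force: [0.2, -0.6, -1.0]
width: 0.0501
t 13.05 tcp [0.4713 0.0681 0.2497] rpy [-3.137 -0.006  2.275] F [ 0.2 -0.6 -1. ] w 0.0501
tool delta [-0.0008 -0.0056  0.0718]
rotvec [-0.0043 -0.0061 -0.0348]
```

```bash
python3 -m pendant '{"jaw":[0.05,0.05,0.05],"translation":[[-0.001,-0.006,0.01],[0,0,0.022],[0,0,0]],"angular":[[-0.004,-0.006,-0.03],[0,0,0],[0,0,0]]}'
python3 -c "
from h import *
import cv2
cv2.imwrite('pics/w4.png',read_camera('wrist')[:,:,::-1])
spots('side',['keeper_knob']);spots('wrist',['keeper_knob'])
d([.467,.064,.178],2.31)"
```

```text
t: 13.35
tcp_pos: [0.468, 0.0638, 0.2177]
eef_rot: [3.139, 0.001, 2.315]
contact_force: [0.6, 0.2, 0.1]
width: 0.0498
side keeper_knob [([0.4665, 0.0617, 0.1793], 0.67)]
wrist keeper_knob [([0.4661, 0.0656, 0.1807], 0.81), ([0.4393, -0.0352, 0.071], 0.3)]
t 13.6 tcp [0.4701 0.0642 0.2201] rpy [3.135 0.004 2.312] F [ 0.6 -0.   0. ] w 0.0498
tool delta [ 0.0021 -0.0027  0.0421]
rotvec [0.0071 0.0043 0.0025]
```

View pics/w4.png

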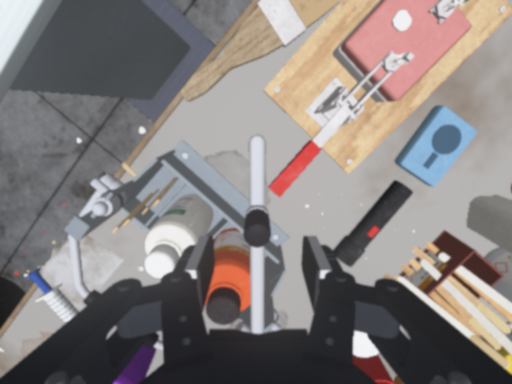

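The wrist view shows the keeper bar running upright in the picture, with the knob at (258,225), midway between the fingertips (205 and 310). I can descend.

```bash
python3 -m pendant '{"jaw":[0.05,0.05,0.05,0.028,0.028,0.028],"translation":[[0.002,-0.002,0.02],[0,0,0.019],[0,0,0],[0,0,0],[0,0,0],[0,0,0]],"angular":[[0.007,0.004,0],[0,0,0],[0,0,0],[0,0,0],[0,0,0],[0,0,0]]}' 30
python3 -c "
from h import *
d([.467,.064,.178],2.31)"
```

```text
t: 14.2
tcp_pos: [0.4714, 0.0653, 0.1852]
eef_rot: [3.133, 0.005, 2.314]
contact_force: [0.6, -0.1, 0.1]
width: 0.0281
t 14.2 tcp [0.4714 0.0653 0.1852] rpy [3.133 0.005 2.314] F [ 0.6 -0.1  0.1] w 0.0281
tool delta [ 0.0021 -0.0042  0.0071]
rotvec [0.0091 0.0054 0.0036]
```

```bash
python3 -m pendant '{"jaw":[0.028,0.028,0.028,0.028,0.028,0.028,0.028],"translation":[[0.002,-0.009,0.006],[-0.0004,-0.011,0],[-0.0004,-0.011,0],[-0.0004,-0.011,0],[-0.0004,-0.011,0],[-0.0004,-0.011,0],[0,0,0]],"angular":[[0.009,0.005,-0.06],[0,0,-0.08],[0,0,-0.08],[0,0,-0.08],[0,0,-0.08],[0,0,-0.08],[0,0,0]]}'
python3 -c "
from h import *
spots('side',['keeper_knob','carrier']);
spots('top',['carrier']);
d([.423,-.037,.178],3.11)
s=get_state();v=s['tcp_pos'][:2]-[.558,-.035];print(np.hypot(*v),np.arctan2(v[1],-v[0]))"
```

```text
t: 14.9
tcp_pos: [0.4377, 0.0151, 0.1833]
eef_rot: [3.135, 0.011, 2.794]
contact_force: [-1.1, -0.2, -0.4]
width: 0.0278
side keeper_knob [([0.4325, 0.0214, 0.1778], 0.67), ([0.5586, -0.0369, 0.1514], 0.6)]
side carrier []
top carrier [([0.5161, -0.0332, 0.0741], 0.16)]
t 15.15 tcp [0.4387 0.0173 0.183 ] rpy [3.133 0.012 2.795] F [ 0.9 -0.1  0.1] w 0.0283
tool delta [-0.0035 -0.0564  0.0046]
rotvec [ 0.0064  0.0132 -0.3145]
0.13019719620748427 0.4129619393576045
```

```bash
python3 -m pendant '{"jaw":[0.028,0.028,0.028,0.028,0.028,0.028],"translation":[[0.004,-0.011,0.004],[-0.0004,-0.011,0],[-0.0004,-0.011,0],[-0.0004,-0.011,0],[-0.0004,-0.007,0],[0,0,0]],"angular":[[0.006,0.013,-0.08],[0,0,-0.08],[0,0,-0.08],[0,0,-0.075],[0,0,0],[0,0,0]]}'
python3 -c "
from h import *
spots('side',['keeper_knob','carrier']);
d([.423,-.037,.178],3.11)"
```

```text
t: 15.75
tcp_pos: [0.4297, -0.0267, 0.1791]
eef_rot: [3.135, 0.004, 3.125]
contact_force: [-0.2, 1.3, -1.0]
width: 0.0281
side keeper_knob [([0.4663, -0.0365, -0.0002], 0.71), ([0.4224, -0.0216, 0.1752], 0.69)]
side carrier [([0.4667, -0.0359, 0.0009], 0.64)]
t 15.9 tcp [ 0.4294 -0.0262  0.179 ] rpy [3.136 0.004 3.127] F [ 0.   1.9 -0.6] w 0.028
tool delta [ 0.0063 -0.0109  0.0009]
rotvec [0.006  0.0037 0.0174]
```

```bash
python3 -m pendant '{"jaw":[0.028,0.028,0.028,0.028],"translation":[[0.005,-0.007,0],[0,-0.007,0],[0,-0.004,0],[0,0,0]],"angular":[[0,0,0.015],[0,0,0],[0,0,0],[0,0,0]]}'
python3 -c "
from h import *
spots('side',['keeper_knob','carrier','keeper_hinge']);
d([.423,-.039,.178],3.11)"
```

```text
t: 16.3
tcp_pos: [0.4262, -0.0378, 0.1794]
eef_rot: [3.127, 0.009, 3.118]
contact_force: [0.5, 3.2, -2.2]
width: 0.028
side keeper_knob [([0.4234, -0.0337, 0.1795], 0.91)]
side carrier [([0.4688, -0.0348, -0.0001], 0.97)]
side keeper_hinge [([0.5578, -0.0356, 0.15], 0.58)]
t 16.5 tcp [ 0.4261 -0.038   0.1793] rpy [3.128 0.009 3.118] F [-0.7  7.  -0.6] w 0.0282
tool delta [ 0.0031 -0.0011  0.0013]
rotvec [0.0141 0.0089 0.008 ]
```

```bash
python3 -m pendant '{"jaw":[0.028,0.028,0.028],"translation":[[0.001,-0.005,0],[0,-0.003,0],[0,0,0]],"angular":[[0.01,0.008,0.008],[0,0,0],[0,0,0]]}'
python3 -c "
from h import *
spots('side',['keeper_knob','carrier','keeper_hinge']);
d([.423,-.039,.178],3.11)"
```

```text
t: 16.8
tcp_pos: [0.4278, -0.0381, 0.1799]
eef_rot: [3.126, 0.007, 3.117]
contact_force: [0.9, 7.5, -5.2]
width: 0.028
side keeper_knob [([0.4223, -0.0315, 0.1794], 0.9)]
side carrier [([0.4658, -0.0341, 0.0002], 0.78)]
side keeper_hinge [([0.556, -0.0343, 0.1513], 0.75)]
t 17.0 tcp [ 0.4279 -0.0382  0.1799] rpy [3.127 0.008 3.117] F [-0.5  7.4 -1.5] w 0.0283
tool delta [ 0.0049 -0.001   0.0018]
rotvec [0.015  0.0075 0.0071]
```

```bash
python3 -m pendant '{"jaw":[0.05,0.05,0.05],"translation":[[0,0,0],[0,0,0],[0,0,0]],"angular":[[0,0,0],[0,0,0],[0,0,0]]}'
python3 -m pendant '{"jaw":[0.05,0.05,0.05,0.05,0.05,0.05],"translation":[[0,0,-0.02],[0,0,-0.03],[0,0,-0.04],[0,0,-0.04],[0,0,-0.03],[0,0,0]],"angular":[[0,0,0],[0,0,0],[0,0,0],[0,0,0],[0,0,0],[0,0,0]]}'
python3 -c "
from h import *
import cv2
for c in ('side','top'):
  spots(c,['bottle_slim_mid','keeper_knob','keeper_hinge','carrier','handle_grip','handle_pivot'])
read=read_camera('side');cv2.imwrite('pics/s5.png',cv2.resize(read[170:290,165:295,::-1],None,fx=5,fy=5,interpolation=cv2.INTER_CUBIC))
d([.462,-.186,.16],3.11)"
```

```text
t: 17.3
tcp_pos: [0.4276, -0.0399, 0.1797]
eef_rot: [3.129, 0.006, 3.115]
contact_force: [-0.4, -0.6, 0.5]
width: 0.0499
t: 17.9
tcp_pos: [0.4251, -0.0454, 0.3451]
eef_rot: [3.133, 0.0, 3.11]
contact_force: [0.5, 0.8, -1.0]
width: 0.0498
side bottle_slim_mid [([0.4441, -0.0385, 0.0783], 0.76)]
side keeper_knob [([0.427, -0.0321, 0.1769], 0.58)]
side keeper_hinge [([0.5595, -0.0375, 0.1489], 0.97)]
side carrier [([0.4665, -0.0355, 0.0012], 0.64)]
side handle_grip []
side handle_pivot [([0.465, -0.0337, 0.0929], 0.79)]
top bottle_slim_mid [([0.441, -0.0373, 0.0727], 0.42)]
top keeper_knob [([0.4248, -0.0336, 0.1772], 0.48), ([0.4428, -0.0356, 0.0708], 0.44)]
top keeper_hinge [([0.5587, -0.0334, 0.154], 0.92)]
top carrier [([0.4642, -0.0328, -0.0037], 0.66)]
top handle_grip []
top handle_pivot [([0.4655, -0.0344, 0.0955], 0.71)]
t 18.65 tcp [ 0.423  -0.0449  0.3415] rpy [ 3.132 -0.008  3.112] F [0.  0.2 0.1] w 0.0499
tool delta [-0.0446 -0.1416  0.1798]
rotvec [ 0.0099 -0.0077  0.0019]
```

View pics/s5.png

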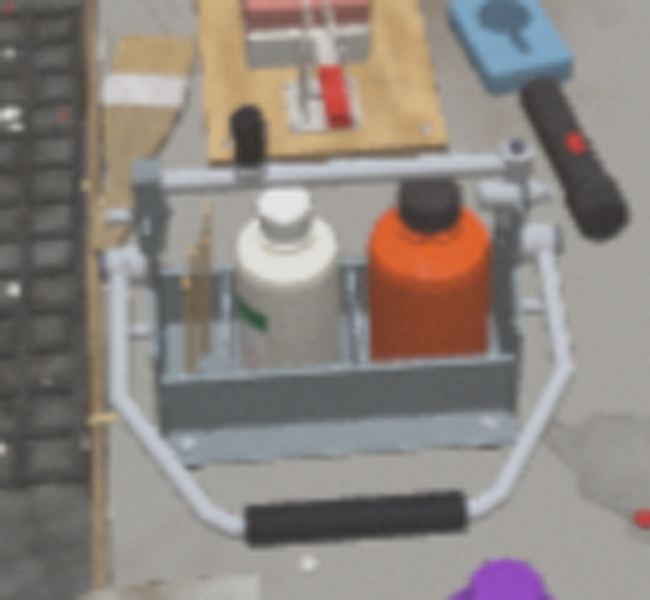

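The side view shows the bar lying straight over both caps into the catch post (crop 148,185), the knob at (247,135) and both bottles upright. The knob went from y -0.0215, where the ball gave resistance, to about -0.033, where it stood firm at 7 N. So the keeper is home. Now the handle.

```bash
python3 -m pendant '{"jaw":[0.05,0.05,0.05,0.05,0.05,0.05,0.05,0.05],"translation":[[-0.011,-0.036,0],[-0.011,-0.036,0],[-0.011,-0.036,0],[-0.011,-0.034,0],[0,0,0.05],[0,0,0.05],[0,0,0.05],[0,0,0]],"angular":[[0.01,-0.007,0],[0,0,0],[0,0,0],[0,0,0],[0,0,0],[0,0,0],[0,0,0],[0,0,0]]}'
python3 -c "
from h import *
spots('side',['handle_grip']);spots('wrist',['handle_grip'])
d([.462,-.187,.057],3.11)"
```

```text
t: 19.45
tcp_pos: [0.47, -0.1958, 0.1898]
eef_rot: [-3.138, 0.011, 3.112]
contact_force: [-1.0, 0.7, 0.5]
width: 0.0502
side handle_grip [([0.4633, -0.185, 0.0663], 0.59)]
wrist handle_grip [([0.4599, -0.1851, 0.0695], 0.89)]
t 19.65 tcp [ 0.4759 -0.1966  0.1972] rpy [-3.134  0.027  3.112] F [0.4 0.3 0.4] w 0.0498
tool delta [0.018  0.0103 0.1397]
rotvec [-0.0079  0.0273  0.0019]
```

```bash
python3 -m pendant '{"jaw":[0.05,0.05,0.05,0.05,0.05],"translation":[[0.016,0.011,0],[0.001,0,0.03],[0.001,0,0.03],[0.001,0,0.015],[0,0,0]],"angular":[[-0.008,0.027,0.002],[0,0.003,0],[0,0.003,0],[0,0,0],[0,0,0]]}'
python3 -c "
from h import *
d([.462,-.1865,.057],3.11)"
```

```text
t: 20.15
tcp_pos: [0.4614, -0.1834, 0.1312]
eef_rot: [-3.138, 0.01, 3.11]
contact_force: [-0.4, 0.0, -0.0]
width: 0.0503
t 20.15 tcp [ 0.4614 -0.1834  0.1312] rpy [-3.138  0.01   3.11 ] F [-0.4  0.  -0. ] w 0.0503
tool delta [ 0.0001 -0.0028  0.0742]
rotvec [-0.004   0.01   -0.0003]
```

```bash
python3 -m pendant '{"jaw":[0.05,0.05,0.05,0.05,0.05],"translation":[[0,-0.003,0.02],[0.001,0,0.025],[0.001,0,0.02],[0.001,0,0.006],[0,0,0]],"angular":[[-0.004,0.01,0],[0,0.003,0],[0,0.003,0],[0,0,0],[0,0,0]]}'
python3 -c "
from h import *
d([.462,-.1865,.057],3.11)"
```

```text
t: 20.65
tcp_pos: [0.4641, -0.186, 0.0682]
eef_rot: [-3.138, 0.008, 3.11]
contact_force: [1.6, -0.6, -0.3]
width: 0.0501
t 20.65 tcp [ 0.4641 -0.186   0.0682] rpy [-3.138  0.008  3.11 ] F [ 1.6 -0.6 -0.3] w 0.0501
tool delta [ 0.0021 -0.0005  0.0112]
rotvec [-0.0032  0.008  -0.0002]
```

```bash
python3 -m pendant '{"jaw":[0.05,0.05,0.012,0.012,0.012,0.012,0.012],"translation":[[0.002,0,0.011],[0,0,0.002],[0,0,0],[0,0,0],[0,0,0],[0,0,0],[0,0,0]],"angular":[[-0.003,0.008,0],[0,0,0],[0,0,0],[0,0,0],[0,0,0],[0,0,0],[0,0,0]]}' 30
python3 -c "
from h import *
d([.462,-.1865,.057],3.11)"
```

```text
t: 21.35
tcp_pos: [0.4642, -0.1865, 0.0582]
eef_rot: [-3.141, 0.005, 3.109]
contact_force: [-0.0, 0.4, -1.7]
width: 0.0189
t 21.35 tcp [ 0.4642 -0.1865  0.0582] rpy [-3.141  0.005  3.109] F [-0.   0.4 -1.7] w 0.0189
tool delta [ 0.0022 -0.0001  0.0012]
rotvec [-0.001   0.0055 -0.0007]
```

```bash
cat >> h.py <<'E'
def arc(py=-.034):
    s=get_state();g=s['tcp_pos']+[0,0,.011-.0015];v=g-[0,py,.095];print('t',s['t'],'tcp',s['tcp_pos'].round(4),'rpy',s['eef_rot'].round(3),'F',s['contact_force'].round(1),'w',s['width'].round(4));print('r',np.hypot(v[1],v[2]).round(4),'phi deg',np.degrees(np.arctan2(v[2],-v[1])).round(1))
E
python3 -m pendant '{"jaw":[0.012,0.012,0.012,0.012,0.012,0.012,0.012,0.012],"translation":[[0,-0.0018,-0.0134],[0,-0.0006,-0.0135],[0,0.0006,-0.0135],[0,0.0018,-0.0134],[0,0.0029,-0.0132],[0,0.0041,-0.0129],[0,0.0052,-0.0125],[0,0.0062,-0.012]],"angular":[[0,0,0],[0,0,0],[0,0,0],[0,0,0],[0,0,0],[0,0,0],[0,0,0],[0,0,0]]}'
python3 -c "
from h import *
arc();spots('side',['handle_grip','carrier']);arc()"
```

```text
t: 22.15
tcp_pos: [0.4647, -0.1668, 0.1646]
eef_rot: [3.14, 0.005, 3.109]
contact_force: [1.2, 1.0, -3.9]
width: 0.0189Traceback (most recent call last):
  File "<string>", line 3, in <module>
    arc();spots('side',['handle_grip','carrier']);arc()
    ~~~^^
  File "h.py", line 13, in arc
    s=get_state();g=s['tcp_pos']+[0,0,.011-.0015];v=g-[0,py,.095];print('t',s['t'],'tcp',s['tcp_pos'].round(4),'rpy',s['eef_rot'].round(3),'F',s['contact_force'].round(1),'w',s['width'].round(4));print('r',np.hypot(v[1],v[2]).round(4),'phi deg',np.degrees(np.arctan2(v[2],-v[1])).round(1))
                                                                                                                                                                               ^^^^^^^^^^^^^^^^
AttributeError: 'float' object has no attribute 'round'
```

```bash
sed -i "s/,s\['width'\].round(4)/,s['width']/" h.py
python3 -m pendant '{"jaw":[0.012,0.012,0.012,0.012,0.012,0.012,0.012],"translation":[[0,0.0073,-0.0114],[0,0.0082,-0.0107],[0,0.0091,-0.01],[0,0.01,-0.0091],[0,0.0107,-0.0082],[0,0.0114,-0.0073],[0,0.012,-0.0062]],"angular":[[0,0,0],[0,0,0],[0,0,0],[0,0,0],[0,0,0],[0,0,0],[0,0,0]]}'
python3 -c "
from h import *
arc();spots('side',['handle_grip','carrier','handle_pivot']);arc()"
```

```text
t: 22.85
tcp_pos: [0.4666, -0.0866, 0.2311]
eef_rot: [3.131, 0.005, 3.113]
contact_force: [4.5, 6.0, -19.9]
width: 0.0192
t 22.85 tcp [ 0.4666 -0.0866  0.2311] rpy [3.131 0.005 3.113] F [  4.5   6.  -19.9] w 0.019220026084344515
r 0.1548 phi deg 70.2
side handle_grip [([0.464, -0.0838, 0.2385], 0.73)]
side carrier [([0.4682, -0.0348, -0.0022], 0.94)]
side handle_pivot [([0.4646, -0.0341, 0.0954], 0.61), ([0.5168, -0.0379, 0.0736], 0.59), ([0.4221, -0.0327, 0.1798], 0.49)]
t 23.05 tcp [ 0.4665 -0.0869  0.231 ] rpy [3.132 0.004 3.114] F [  4.    3.7 -13.7] w 0.01871378258690779
r 0.1548 phi deg 70.0
```

```bash
python3 -m pendant '{"jaw":[0.012,0.012,0.012,0.012],"translation":[[0,0.012,-0.0025],[0,0.012,-0.0025],[0,0.012,-0.001],[0,0.006,0]],"angular":[[0,0,0],[0,0,0],[0,0,0],[0,0,0]]}'
python3 -c "
from h import *
arc();spots('side',['handle_grip','carrier','handle_pivot']);arc()"
```

```text
t: 23.45
tcp_pos: [0.468, -0.0444, 0.2396]
eef_rot: [3.137, 0.006, 3.11]
contact_force: [1.5, 0.2, -0.9]
width: 0.0187
t 23.45 tcp [ 0.468  -0.0444  0.2396] rpy [3.137 0.006 3.11 ] F [ 1.5  0.2 -0.9] w 0.018707940009574715
r 0.1545 phi deg 86.1
side handle_grip [([0.4662, -0.0441, 0.2489], 0.73)]
side carrier [([0.4674, -0.0354, -0.0001], 0.62)]
side handle_pivot [([0.4656, -0.0293, 0.0948], 0.62)]
t 23.65 tcp [ 0.468  -0.0459  0.2394] rpy [3.137 0.005 3.11 ] F [-1.2  1.9  5.2] w 0.01880478174911488
r 0.1544 phi deg 85.6
```

```bash
python3 -m pendant '{"jaw":[0.012,0.012,0.012],"translation":[[0,0.01,-0.0005],[0,0.005,0],[0,0,0]],"angular":[[0,0,0],[0,0,0],[0,0,0]]}'
python3 -c "
from h import *
arc();spots('side',['handle_grip','carrier']);arc()"
```

```text
t: 23.95
tcp_pos: [0.4683, -0.0341, 0.24]
eef_rot: [-3.141, 0.005, 3.106]
contact_force: [0.3, -0.2, 2.0]
width: 0.0192
t 23.95 tcp [ 0.4683 -0.0341  0.24  ] rpy [-3.141  0.005  3.106] F [ 0.3 -0.2  2. ] w 0.01922409287709309
r 0.1545 phi deg 89.9
side handle_grip [([0.4677, -0.0321, 0.2477], 0.71)]
side carrier [([0.4681, -0.0357, -0.0035], 0.68), ([0.5604, -0.0363, 0.1501], 0.25)]
t 24.1 tcp [ 0.4683 -0.0341  0.24  ] rpy [-3.142  0.005  3.106] F [ 0.1 -2.1  2.2] w 0.019033124915036427
r 0.1545 phi deg 90.0
```

```bash
python3 -m pendant '{"jaw":[0.012,0.012],"translation":[[0,0.006,0],[0,0.003,0]],"angular":[[0,0,0],[0,0,0]]}'
python3 -c "
from h import *
arc()"
python3 -m pendant '{"jaw":[0.05,0.05,0.05,0.05],"translation":[[0,0,0],[0,0,0],[0,0,0],[0,0,0]],"angular":[[0,0,0],[0,0,0],[0,0,0],[0,0,0]]}'
python3 -m pendant '{"jaw":[0.05,0.05,0.05,0.05,0.05],"translation":[[0,0,-0.015],[0,0,-0.03],[0,0,-0.04],[0,0,-0.03],[0,0,0]],"angular":[[0,0,0],[0,0,0],[0,0,0],[0,0,0],[0,0,0]]}'
python3 -c "
from h import *
import cv2
for c in ('side','top'):
  spots(c,['bottle_slim_mid','bottle_big_mid','keeper_knob','keeper_hinge','carrier','handle_grip','handle_pivot','torch','mould'])
read=read_camera('side');cv2.imwrite('pics/s6.png',cv2.resize(read[150:270,165:295,::-1],None,fx=5,fy=5,interpolation=cv2.INTER_CUBIC))
arc()"
```

```text
t: 24.3
tcp_pos: [0.4683, -0.0312, 0.2405]
eef_rot: [-3.133, 0.004, 3.101]
contact_force: [1.2, -8.3, 1.4]
width: 0.0187
t 24.3 tcp [ 0.4683 -0.0312  0.2405] rpy [-3.133  0.004  3.101] F [ 1.2 -8.3  1.4] w 0.018698754041067765
r 0.1551 phi deg 91.1
t: 24.7
tcp_pos: [0.4676, -0.0309, 0.2401]
eef_rot: [-3.133, 0.002, 3.1]
contact_force: [-0.3, 0.4, -0.5]
width: 0.0499
t: 25.2
tcp_pos: [0.4661, -0.0271, 0.3577]
eef_rot: [-3.137, -0.003, 3.105]
contact_force: [0.0, 0.5, -1.1]
width: 0.0501
side bottle_slim_mid [([0.4428, -0.0342, 0.0786], 0.84)]
side bottle_big_mid [([0.5165, -0.0384, 0.0744], 0.82), ([0.5201, -0.2827, 0.0647], 0.82), ([0.4217, -0.0329, 0.181], 0.45)]
side keeper_knob []
side keeper_hinge [([0.5596, -0.0361, 0.1523], 0.79), ([0.4643, -0.0349, 0.0931], 0.48)]
side carrier [([0.4709, -0.0383, 0.0017], 0.79)]
side handle_grip [([0.4664, -0.0346, 0.2514], 0.92)]
side handle_pivot [([0.4641, -0.0318, 0.0937], 0.73), ([0.4238, -0.0309, 0.1803], 0.24), ([0.6224, 0.1126, -0.0039], 0.24)]
side torch [([0.6231, 0.1148, -0.0004], 0.71), ([0.4249, -0.0326, 0.1802], 0.36)]
side mould [([0.6067, 0.2406, -0.0025], 0.53)]
top bottle_slim_mid [([0.4429, -0.035, 0.0685], 0.58)]
top bottle_big_mid [([0.5135, -0.2786, 0.0699], 0.6)]
top keeper_knob [([0.4216, -0.0345, 0.1757], 0.37)]
top keeper_hinge []
top carrier [([0.4656, -0.0353, -0.0031], 0.57)]
top handle_grip []
top handle_pivot [([0.4648, -0.0347, 0.0956], 0.84)]
top torch [([0.6261, 0.1179, -0.0028], 0.57)]
top mould [([0.6082, 0.2397, 0.0016], 0.89), ([0.4453, -0.0357, 0.0704], 0.34), ([0.4413, -0.0352, 0.0075], 0.31)]
t 26.25 tcp [ 0.464  -0.0281  0.3543] rpy [-3.136 -0.011  3.105] F [0.8 0.9 0.4] w 0.050041806889094397
r 0.2688 phi deg 91.3
```

View pics/s6.png

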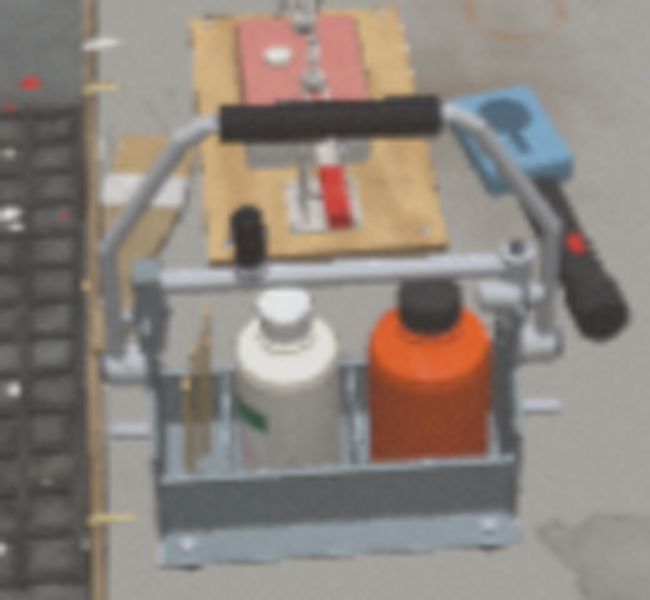

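The side view shows the handle standing upright by itself (grip at crop 330,118), the bar shut into the catch post, both bottles upright, and the gripper clear.

```bash
python3 -c "
from station import *
print(close_job(),get_state()['t'])"
```

```text
the job is handed in; nothing more can be done
the job is handed in; nothing more can be done
```

I stood the slim bottle in the empty bay, swung the keeper shut past its ball, swung the handle up to its stop and let go. I handed the job in at about 26 s of the 67 s allowed; no verdict is reported.

Last checks, from the cameras and the wrist force:

- **Slim bottle:** it stands upright at (0.443, -0.035), within about 2 mm of the bay centre. The network put its mid-height at 0.069 to 0.079 m, against 0.074 m expected, so height is only known to about 5 mm. The bay is known no better than the network's 4 mm.
- **Wide bottle:** it stands upright in its bay. Only the side camera found it; the top camera reported only the purple look-alike.
- **Keeper:** the knob is in line with the hinge to within a few mm, roughly 0 ± 0.03 rad. It met resistance near 0.09 rad, passed it, then stood firm at about 7 N. The angle could not be measured more finely than that.
- **Handle:** it stays up without the gripper, with the grip found at 0.251 m height. It met its stop at about 8 N.
- **Carrier, torch and mould half:** the torch and mould half were found within a few mm of where they started. The carrier readings mostly agree; one late side reading was 5 mm off, which I take as network noise. At 70° of the handle swing the pull on the wrist reached about 20 N upwards. I then lowered the path, and no carrier movement was seen.

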